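Flip the stop down and butt the board against it

ROBOT

A 7-joint arm with a two-finger parallel gripper is mounted at the origin on the work surface. World frame = base frame: x ahead of the robot, y to its left, z up, the work surface at z = 0. Lengths are in m, angles in rad, forces in N, time in s.
With the tool pointing down it reaches from about 0.425 to 0.95 m from the base axis. Payload 16.7 kg.
Tool frame: the origin (TCP) lies midway between the tips of the shut fingers; the grasp point (between the pads) lies 19 mm behind it; z points along the fingers, y is the direction in which the jaws open and shut (so a half turn about z gives the same grasp; the last joint's range is limited). The gripper opens to 94 mm and grips with 3 to 60 N. Pads are 16 mm wide; open, the fingers measure 119 mm over their backs; the gripper's body (75 mm by 177 mm) begins 78 mm behind the grasp point.
Start: joints at [-0.149, 0.426, 0.074, 1.606, -0.034, 1.111, -0.067], TCP at [0.675, -0, 0.205] pointing down, gripper open.
Joint ranges: [-2.85, 2.85], [-0.5, 2.14], [-1.23, 1.37], [0.21, 2.46], [-1.02, 4.16], [0.16, 2.05], [-2.73, 2.73]. Speed limits (rad/s): [1.89, 1.89, 2.39, 2.39, 3.01, 3.01, 3.01].

INTERFACE

Orientations are given as a unit quaternion [w, x, y, z].
In Python, from rig import robot gives the robot as it stands. Calls block until the motion is done:
- robot.move_ptp(position, orientation): joint-space move of the TCP to a pose.
- robot.line_to(position, speed=0.15, rot=None, until_force=None): straight line of the TCP; rot=None keeps the orientation; speed is the mean speed in m/s. With until_force (N) it stops when the force on the tool has changed by that much, and returns True; else False.
- robot.set_joints(angles): joint-space move.
- robot.set_gripper(opening): opening from 0.0 (shut) to 1.0 (fully open); the grip force is fixed at half the most; returns when the fingers have stopped.
- robot.pause(seconds).
- robot.inverse_kinematics(position, orientation): joint angles nearest the present ones, or None.
- robot.grab_frame(name): name is "scene" or "side" or "wrist"; returns a dict with "color" (384x512x3 uint8, red, green, blue), "z_map" (384x512 float32, m along the optical axis (not along the pixel's ray), 0 where there is no reading), "mtx" (3x3 intrinsics, pixels), "R" (3x3) and "t" (3): a world point X has camera coordinates R X + t. Camera axes: x right, y down, z forward; pixel columns grow to the right and rows downward; lengths in m; the calibration is good to about 2 mm. A picture is of the moment at which its call begins.
A pose or a line that the arm cannot do raises robot.MotionError and nothing moves.
- robot.sign_off(): hands the job in, once; it reports no verdict.
Readings, each from a call of its own:
- robot.current_time_s(): time.
- robot.current_joints(): joint angles.
- robot.current_joint_velocities(): joint speeds.
- robot.current_tau(): joint torques, N m.
- robot.current_ee_pos(): TCP position.
- robot.current_ee_rot(): TCP orientation.
- robot.current_force(): force on the tool from outside, world axes, zero at the start.
- robot.current_ft_torque(): the same for the moment, N m.
- robot.current_width(): opening from 0.0 (shut) to 1.0 (fully open).
Only numpy, scipy, OpenCV 4.12 (cv2) and the standard library are available. Lean on these libraries where they do the work, as an engineer would, in place of code of your own. Each camera call takes 0.05 s, during which the arm holds its last target. There are 200 camera calls.

TASK

Set the loose board up for its cut at the mitre-saw fence: with the fingers, push the raised arm of the flip stop that has the fine-adjustment screw over from behind, so that it drops fully down in front of the fence, and leave the other stop flipped up. Then push the board, flat on the table, against the fence and along it away from the saw until its full edge lies against the fence and its end butts against the lowered stop. Only push, lifting nothing, and leave the tools lying around where they are.

Things in the scene. Friction and masses are not known exactly. Their poses are not given: they have to be found in the camera images.
- fence: Straight aluminium fence, 50 mm high, 28 mm thick, 1040 mm long, fixed on the table, place and yaw vary. Origin: at table height in the plane of its front face (towards the robot). Own x points through the fence away from the robot (front face x = 0), own y along it towards the mitre saw at its left end, z up. The board goes in front of it, at x < 0.
- fine_base: Carriage, on top of the fence, of the flip stop WITH fine-adjustment screw: steel screw with a 26 mm knurled brass wheel and a second clamp block away from the saw (parts from y = -0.11 to 0.008, 76 mm high). May be the stop nearer to the saw or the farther one. Origin: table height, plane of the fence face, plane of the lowered arm's face towards the saw (a butted board end is at y = 0). Axes as the fence's.
- fine_arm (a joint): Swing of its arm about a level hinge along the fence, rad: 0 = fully down in front of the fence (hard limit), 3.4 = parked: up and leaning back, away from the robot (hard limit). Loose hinge: the arm (100 g) rests at either end by its own weight and balances at about 2.8; pushed over below that, it falls to 0 by itself in about a second. Pushing takes 1 to 3 N.
- fine_hinge (a point): Middle of its hinge pin: 64 mm above the table, 30 mm in front of the fence face, 8 mm from the arm's working face. The arm is a flat aluminium finger, 16 mm wide along the fence, 32 mm fore-and-aft, reaching 60 mm from the pin. To flip it, push it from behind towards the robot with the fingertips about 35 mm above the pin, from 60 mm behind the pin to 10 mm in front of it.
- fine_tip (a point): Middle of the arm's free end (32 x 16 mm): 4 mm over the table when down, covering 24 to 56 mm in front of the fence face. When parked it points up: its rear top corner is 51 mm above and 41 mm behind the pin, its front top corner 60 mm above and 10 mm behind. While flipped over, the arm rises to at most 66 mm above the pin.
- plain_base: Carriage of the other flip stop: the same carriage, arm and lock knob, but without fine-adjustment screw, wheel and second block. Origin and axes as for fine_base; parts from y = -0.053 to +0.008.
- plain_arm (a joint): Swing of the plain stop's arm, as for fine_arm; it is parked at 3.4 and must stay up. A board lying on the table passes freely under it.
- plain_hinge (a point): Middle of the hinge pin of the plain stop, same sizes as the fine one.
- board: Loose planed pine board flat on the table, 90 mm wide (own x), 260 mm long (own y), 20 mm thick, 0.16 to 0.33 kg. Origin: centre of its underside. It starts in front of the fence between the saw and both stops, 27 to 50 mm off the fence at mid length and up to 0.18 rad askew; own x towards the fence, own y towards the saw.
- board_lead (a point): Middle of the board's end face that is farther from the saw (the end that must butt against the stop), 10 mm above its underside.
- board_tail (a point): Middle of the board's other end face, towards the saw (push here to slide the board towards the stops).
- board_back_lead (a point): End of the board's edge towards the fence, at the lead end, mid thickness.
- board_back_tail (a point): End of the board's edge towards the fence, at the saw end, mid thickness.
- push_block: Red jointer push block with a handle, 85 x 200 x 83 mm, at the right in front. Leave alone.
- tape: Tape measure in a black case with yellow discs, 72 x 42 x 66 mm, in front of the fence. Leave alone.
- try_square: Try square lying flat: dark wooden stock 20 x 115 mm, steel blade 190 mm long. At the left. Leave alone.
- offcut: Short pine offcut, 90 x 55 x 20 mm, lying in front of the fence at the right. Leave alone.
- pencil: Red carpenter's pencil, 175 x 12 x 8 mm, lying behind the fence. Leave alone.
- clamp: Black spring clamp with orange jaws, 140 mm long, lying behind the fence. Leave alone.
- glue: Yellow glue bottle, 66 mm wide, 190 mm tall, standing behind the fence. Leave alone.

How it is judged:
On the way, in this order (a step that is already met when the one before it is completed fails the run):
1. the fine-adjustment stop is flipped fully down (value of joint fine_arm below 0.06 rad), for 0.2 s.
2. the board's edge lies against the fence and its end butts against the stop (value of joint fine_arm below 0.06 rad and y of board_lead in the frame of fine_base between -0.004 and 0.003 m and x of each of board_back_lead, board_back_tail in the frame of fence above -0.003 m), for 0.2 s.
At the end, for the whole second after the job is handed in: The stop with the fine-adjustment screw is fully down (within 0.06 rad), the plain stop is still flipped up; the board lies flat and at rest with both ends of its rear edge within 3 mm of the fence and its end within 3 mm of the lowered stop's face (all of step 2 and value of joint plain_arm above 3.2 rad and angle between board's own z axis and vertical below 0.03 rad and linear speed of board below 0.01 m/s and height (world z) of board below 0.004 m); the robot touches nothing.
It fails at once if the plain stop is flipped from its parked position (value of joint plain_arm below 2.9 rad).
It fails at once if the board is lifted or tipped off the table (height (world z) of board above 0.012 m or angle between board's own z axis and vertical above 0.12 rad).
It fails at once if a tool or other bystander is disturbed (distance of any of push_block, tape, try_square, offcut, pencil, clamp, glue from where it was at the start of the episode above 0.025 m or angle between glue's own z axis and vertical above 0.4 rad).
It also fails if it takes over 67 s, if anything falls off the work surface, if the arm or the gripper's body presses on something with over 40 N, if the wrist force passes 120 N, or if a joint passes its speed limit or range.

## Working session

There is one attempt and no reset: what is moved stays moved. The work goes in short steps, each a Python script; the robot and the scene stay as the last script left them, time stands still between calls to the robot, and variables do not carry over. Pictures are saved under pics/ and viewed, about 8 in all and at most 12, crops included, and the job is handed in when it is done.

```bash
mkdir -p pics; ls; cat > h.py <<'E'
import numpy as np, cv2
from rig import robot
def cloud(f):
    z=f["z_map"].astype(float); K=f["mtx"]; v,u=np.mgrid[:z.shape[0],:z.shape[1]]
    c=np.stack([(u-K[0,2])/K[0,0]*z,(v-K[1,2])/K[1,1]*z,z],-1)
    P=(c-f["t"])@f["R"]; P[z==0]=np.nan
    return P
def save(f,n): cv2.imwrite(f"pics/{n}.png",f["color"][:,:,::-1])
E
python3 - <<'E'
from h import *
import pickle
d={}
for n in("scene","side","wrist"):
    f=robot.grab_frame(n); d[n]=f; print(n,f["mtx"][0,0],-f["R"].T@f["t"],f["R"][2])
pickle.dump(d,open("f0.pkl","wb"))
cv2.imwrite("pics/a.png",cv2.resize(d["scene"]["color"][:,:,::-1],(800,600)))
cv2.imwrite("pics/b.png",cv2.resize(d["side"]["color"][:,:,::-1],(800,600)))
print(robot.current_time_s(),robot.current_ee_rot())
E
```

```text
pics
scene 430.07856707611325 [1.03416058 0.59176552 1.2049412 ] [-0.32718018 -0.41643937 -0.84825196]
side 369.2068854605649 [0.16406117 1.01669652 1.10055446] [ 0.28132573 -0.66692747 -0.68997361]
wrist 326.5213373804646 [0.67549717 0.07761664 0.38390445] [-0.00105853 -0.26792134 -0.96344021]
0.15 [-3.13185925e-04  7.07124425e-01  7.07088976e-01 -3.59274484e-04]
```

View pics/a.png

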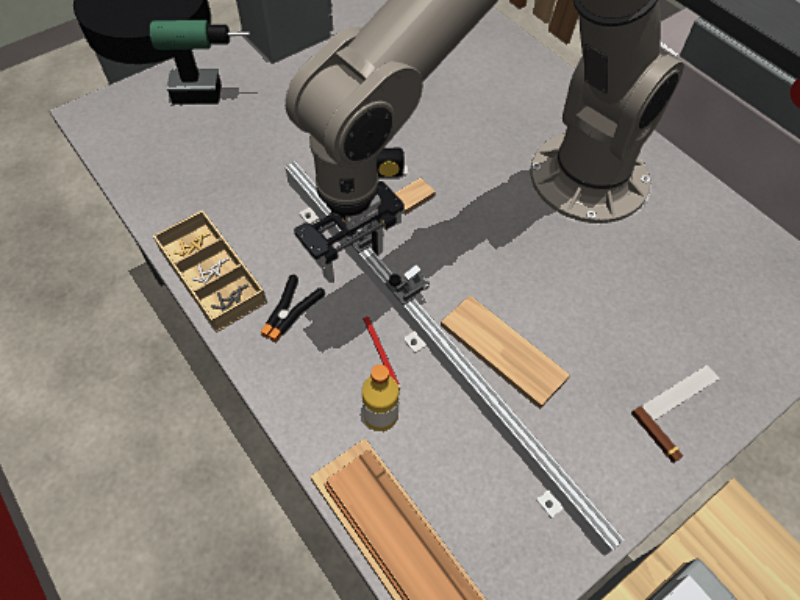

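View pics/b.png

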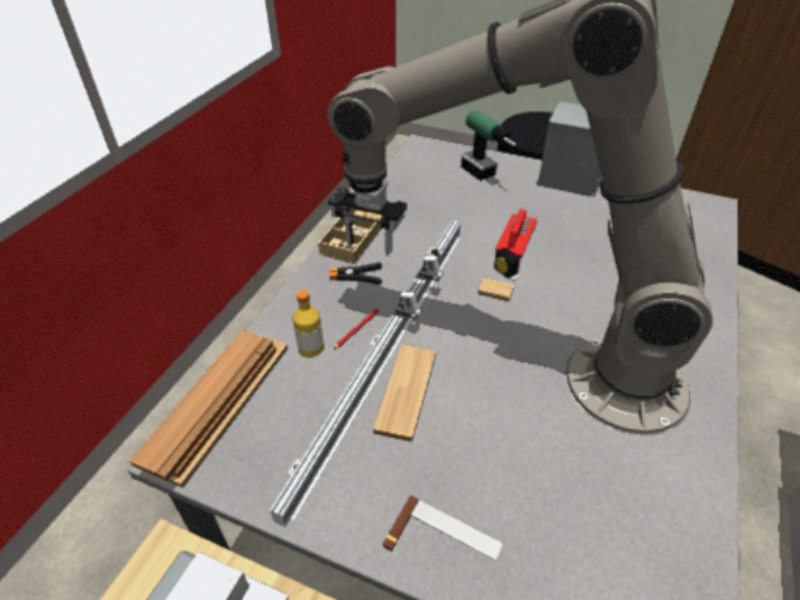

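The scene view shows the nearer stop at (405,282), the board around (505,350), and the farther stop hidden by the gripper. The side view shows both stops, at (408,303) and (432,265), and the board at (405,390). Next I'll measure and take a crop to find the brass wheel.

```bash
cat > m.py <<'E'
from h import *
import pickle
d=pickle.load(open("f0.pkl","rb"))
s=d["side"]; a=cv2.resize(s["color"][135:225,235:315,::-1],(400,450),interpolation=cv2.INTER_CUBIC)
w=cv2.resize(d["wrist"]["color"][:,:,::-1],(400,300)); w=cv2.copyMakeBorder(w,0,150,0,0,0)
cv2.imwrite("pics/c.png",np.hstack([a,w]))
for n in("scene","side"):
    P=cloud(d[n]); X,Y,Z=P[...,0],P[...,1],P[...,2]
    hsv=cv2.cvtColor(d[n]["color"],cv2.COLOR_RGB2HSV)
    # fence top
    m=(abs(Z-.05)<.005)&(X>.4)&(X<.85)&(Y<.55)&(Y>-.5)
    m=cv2.morphologyEx(m.astype(np.uint8),cv2.MORPH_OPEN,np.ones((2,2)))
    k,l,st,_=cv2.connectedComponentsWithStats(m)
    Q=P[m>0]
    vx,vy,x0,y0=cv2.fitLine(Q[:,:2].astype(np.float32),cv2.DIST_HUBER,0,.01,.01).ravel()
    if vy<0: vx,vy=-vx,-vy
    r=(Q[:,:2]-[x0,y0])@np.array([vy,-vx]); ok=abs(r)<.03
    print(n,"fence dir",vx,vy,"pt",x0,y0,"width",np.percentile(r[ok],[2,50,98]),"along",np.percentile((Q[ok,:2]-[x0,y0])@[vx,vy],[0,100]),ok.sum())
    # board
    m=((abs(Z-.02)<.006)&(hsv[...,1]>60)&(X>.4)&(Y>-.05)&(Y<.5)&(X<.85)&(hsv[...,0]<25)).astype(np.uint8)
    k,l,st,_=cv2.connectedComponentsWithStats(m); i=1+st[1:,4].argmax()
    c=P[l==i]; print("board",cv2.minAreaRect(c[:,:2].astype(np.float32)),np.nanmedian(c[:,2]),st[i,4])
    print(cv2.boxPoints(cv2.minAreaRect(c[:,:2].astype(np.float32))))
    # stops: in fence coords
    u=(X-x0)*vy-(Y-y0)*vx; t=(X-x0)*vx+(Y-y0)*vy
    m=(abs(u)<.09)&(Z>.065)&(Z<.135)&(abs(t)<.6)
    ys,xs=np.where(m); 
    for b in np.arange(-.6,.6,.02):
        q=m&(t>=b)&(t<b+.02)
        if q.sum()>3: print(" t%.2f n%d Ymed%.3f zmax%.3f u %.3f..%.3f hsvmed %s"%(b,q.sum(),np.median(Y[q]),Z[q].max(),u[q].min(),u[q].max(),np.median(hsv[q],0)))
    br=(abs(u)<.08)&(Z>.03)&(Z<.11)&(hsv[...,1]>100)&(abs(hsv[...,0].astype(int)-20)<10)
    if br.any(): print("brass",np.round(P[br].mean(0),3),br.sum())
E
python3 m.py
```

```text
scene fence dir 0.0 0.0 pt 0.0 0.0 width [0. 0. 0.] along [0. 0.] 2100
board ((0.479247510433197, 0.23065124452114105), (0.09468332678079605, 0.2606337368488312), 8.799201965332031) 0.020067080133974964 2170
[[0.41252822 0.3521924 ]
 [0.45239788 0.09462619]
 [0.5459668  0.10911009]
 [0.50609714 0.3666763 ]]
 t-0.02 n2770 Ymed-0.012 zmax0.135 u 0.000..0.000 hsvmed [24. 18. 52.]
brass [0.86  0.345 0.059] 4437
side fence dir 0.0 0.0 pt 0.0 0.0 width [0. 0. 0.] along [0. 0.] 1142
board ((0.478020578622818, 0.23098528385162354), (0.09018318355083466, 0.2615804374217987), 8.738447189331055) 0.02052051296122573 1388
[[0.4135822  0.35340682]
 [0.4533226  0.09486276]
 [0.54245895 0.10856375]
 [0.50271857 0.3671078 ]]
 t-0.02 n7239 Ymed-0.428 zmax0.135 u 0.000..0.000 hsvmed [ 13. 173.  92.]
brass [0.641 0.041 0.061] 3878
```

View pics/c.png

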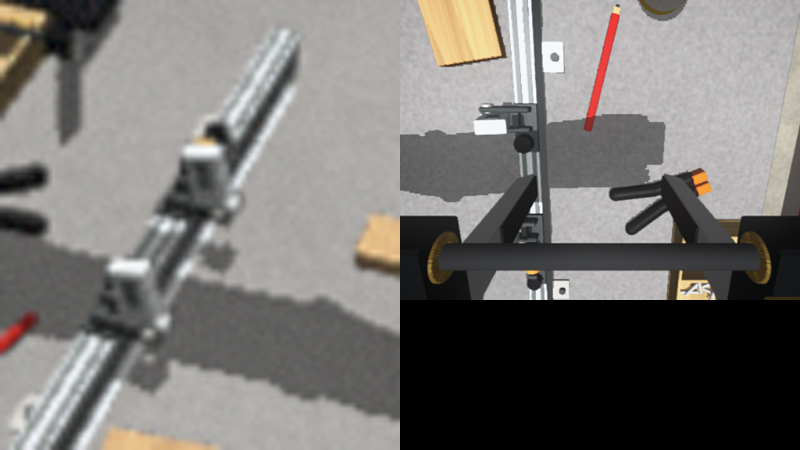

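The brass wheel shows at crop (205,140) in the side view and at (532,272) in the wrist view. So the fine stop is the farther one, and the nearer stop is plain. I'll redo the fence fit, since the line fit returned zeros.

```bash
cat > m2.py <<'E'
from h import *
import pickle
d=pickle.load(open("f0.pkl","rb"))
for n in("scene","side"):
    P=cloud(d[n]); X,Y,Z=P[...,0],P[...,1],P[...,2]
    hsv=cv2.cvtColor(d[n]["color"],cv2.COLOR_RGB2HSV)
    m=(abs(Z-.05)<.006)&(X>.45)&(X<.75)&(Y<.6)&(Y>-.6)
    Q=P[m]; ok=np.ones(len(Q),bool)
    ok=abs(Q[:,0]-np.median(Q[:,0]))<.08
    for w in(.06,.04,.03,.02,.02,.02):
        p=np.polyfit(Q[ok,1],Q[ok,0],1); r=Q[:,0]-np.polyval(p,Q[:,1]); ok=abs(r)<w
    # per-bin edges
    e=[]
    for b in np.arange(-.5,.55,.05):
        k=ok&(abs(Q[:,1]-b)<.025)
        if k.sum()>15: e.append((b,Q[k,0].min()-np.polyval(p,Q[k,1][Q[k,0].argmin()]),np.ptp(r[k])))
    e=np.array(e); print(n,"fence p",p,"edge lo",np.median(e[:,1]),"width",np.median(e[:,2]),"Y",Q[ok,1].min(),Q[ok,1].max(),ok.sum())
    c=1/np.hypot(1,p[0]); u=(X-np.polyval(p,Y))*c
    t=(Y*1+p[0]*(X-p[1]))*c
    m=(u<.03)&(u>-.09)&(Z>.058)&(Z<.14)&(abs(t)<.6)
    for b in np.arange(-.5,.4,.01):
        q=m&(t>=b)&(t<b+.01)
        if q.sum()>2: print(" t%.2f n%d z %.3f %.3f u %.3f..%.3f hsv %s"%(b,q.sum(),Z[q].min(),Z[q].max(),u[q].min(),u[q].max(),np.median(hsv[q],0)))
    br=(abs(u)<.06)&(Z>.03)&(Z<.11)&(hsv[...,1]>90)&(abs(hsv[...,0].astype(int)-20)<10)&(abs(t)<.4)
    if br.any(): print("brass",np.round(P[br].mean(0),3),t[br].mean(),br.sum())
    pale=m&(Z>.085)&(hsv[...,1]<40)&(hsv[...,2]>110)
    k,l,st,_=cv2.connectedComponentsWithStats(pale.astype(np.uint8))
    for i in range(1,k):
        if st[i,4]>8: print("arm",np.round(np.nanmin(P[l==i],0),3),np.round(np.nanmax(P[l==i],0),3),"t",t[l==i].min(),t[l==i].max(),"u",u[l==i].min(),u[l==i].max())
E
python3 m2.py
```

```text
scene fence p [0.00807361 0.58036762] edge lo -0.016257445764967238 width 0.02990941684859949 Y -0.4131541926331029 0.5999687946935158 2402
 t-0.15 n11 z 0.063 0.074 u -0.020..0.006 hsv [90.  6. 49.]
 t-0.14 n10 z 0.058 0.091 u -0.016..0.005 hsv [90.   6.5 76.5]
 t-0.13 n25 z 0.058 0.113 u -0.028..0.010 hsv [60.  5. 72.]
 t-0.12 n42 z 0.058 0.115 u -0.055..0.012 hsv [65.   5.5 52.5]
 t-0.11 n3 z 0.062 0.069 u -0.051..-0.019 hsv [15.  9. 73.]
 t-0.01 n24 z 0.058 0.080 u -0.014..0.014 hsv [90.  12.5 17.5]
 t0.00 n30 z 0.058 0.080 u -0.011..0.013 hsv [115.  14.  18.]
 t0.01 n29 z 0.058 0.076 u -0.022..0.012 hsv [90.  5. 52.]
 t0.02 n46 z 0.059 0.123 u -0.055..0.012 hsv [105.    5.  144.5]
 t0.03 n114 z 0.058 0.128 u -0.053..0.013 hsv [60.  4. 81.]
 t0.04 n70 z 0.058 0.076 u -0.053..0.013 hsv [70.  9. 66.]
brass [ 0.573 -0.149  0.069] -0.148989296871378 1
arm [0.544 0.023 0.113] [0.574 0.038 0.128] t 0.02239777727249543 0.037411919757663926 u -0.036497443959127275 -0.006416102545824499
side fence p [0.01206731 0.57599355] edge lo -0.013523030438563732 width 0.029291280082322235 Y -0.4130
[... 465 characters left out ...]
  5. 103.]
 t-0.12 n54 z 0.058 0.115 u -0.051..0.008 hsv [80.  9. 77.]
 t-0.11 n5 z 0.063 0.080 u -0.046..0.005 hsv [ 10.   8. 108.]
 t0.01 n16 z 0.058 0.091 u -0.050..0.011 hsv [69.   6.  76.5]
 t0.02 n25 z 0.060 0.127 u -0.054..0.012 hsv [ 90.   6. 140.]
 t0.03 n95 z 0.060 0.128 u -0.052..0.001 hsv [80.  6. 97.]
 t0.04 n48 z 0.058 0.125 u -0.051..0.009 hsv [75.  11.  71.5]
brass [ 0.575 -0.193  0.074] -0.19262159072667162 1
arm [ 0.53  -0.139  0.086] [ 0.571 -0.117  0.125] t -0.1392395225421628 -0.11751129538760453 u -0.04402198531554626 -0.003080884723180528
arm [0.533 0.02  0.086] [0.571 0.042 0.128] t 0.019699871009775785 0.04135544756053516 u -0.043008936939172036 -0.004988923601524665
```

Measurements:
- **Fence:** front face at x≈0.564+0.01y.
- **Fine stop:** working face at y≈-0.119, pin at x≈0.533.
- **Plain stop:** working face at y≈0.039.
- **Board:** centre (0.478,0.231), yaw +0.153, measured size 90×261 mm, which matches the given size.

Next is the flip.

```bash
cat >> h.py <<'E'
from scipy.spatial.transform import Rotation as Rn
PSI=-0.01   # fence yaw
def face(y): return .564+.01*y
def quat(yaw):  # yaw 0: jaws along x
    q=(Rn.from_euler("z",yaw)*Rn.from_quat([.70710678,.70710678,0,0])).as_quat(); return [q[3],q[0],q[1],q[2]]
E
python3 - <<'E'
from h import *
robot.set_gripper(0.0)
q=quat(PSI)
robot.move_ptp([.615,-.127,.2],q)
robot.line_to([.615,-.127,.099],speed=.15)
print(robot.line_to([.526,-.127,.099],speed=.08,until_force=15),robot.current_ee_pos(),robot.current_force())
robot.line_to([.526,-.127,.2],speed=.2)
robot.move_ptp([.47,.23,.2],quat(PSI+np.pi/2))
f=robot.grab_frame("side"); save(f,"d0")
g=robot.grab_frame("scene")
cv2.imwrite("pics/d.png",np.hstack([cv2.resize(f["color"][135:225,235:315,::-1],(400,450)),cv2.resize(g["color"][90:220,170:310,::-1],(400,450))]))
P=cloud(f);m=(P[...,0]>.69)&(P[...,0]<.9)&(P[...,2]>.12)&(P[...,2]<.19)&(P[...,1]>.0)&(P[...,1]<.3)
print("glue",np.nanmedian(P[m],0),robot.current_time_s(),robot.current_joints())
E
```

```text
False [ 0.52639312 -0.12692441  0.09895586] [-0.80458388 -0.08631678  0.20191757]
glue [0.74640214 0.20415864 0.13862297] 6.3833 [-0.29018139  0.20341994 -0.32431162  1.93278523  0.07600213  1.01737685
  0.90950597]
```

View pics/d.png

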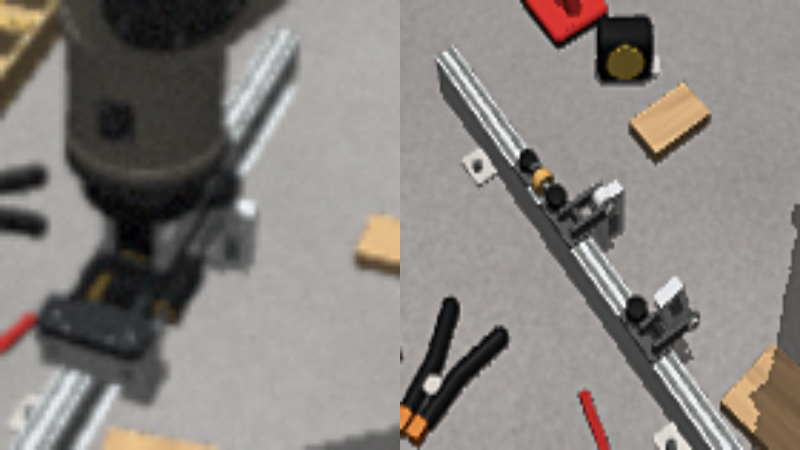

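The fine arm hangs down in front of the fence, seen at (235,230) in the left crop and (610,215) in the right. The plain arm is still up at (668,295). Now I'll square the board against the fence with the open fingers.

```bash
python3 - <<'E'
from h import *
robot.set_gripper(1.0)
robot.line_to([.393,.235,.12],speed=.2)
robot.line_to([.393,.235,.009],speed=.12)
print(robot.line_to([.484,.235,.009],speed=.05,until_force=8),robot.current_ee_pos(),robot.current_force())
robot.line_to([.455,.235,.009],speed=.1)
robot.line_to([.455,.235,.15],speed=.2)
robot.set_gripper(.45)
robot.move_ptp([.519,.46,.15],quat(PSI))
f=robot.grab_frame("scene"); save(f,"e")
P=cloud(f); hsv=cv2.cvtColor(f["color"],cv2.COLOR_RGB2HSV); X,Y,Z=P[...,0],P[...,1],P[...,2]
m=((abs(Z-.02)<.006)&(hsv[...,1]>60)&(X>.4)&(Y>-.05)&(Y<.5)&(X<.7)&(hsv[...,0]<25)).astype(np.uint8)
k,l,st,_=cv2.connectedComponentsWithStats(m); i=1+st[1:,4].argmax()
r=cv2.minAreaRect(P[l==i][:,:2].astype(np.float32)); print(r,cv2.boxPoints(r),robot.current_time_s())
E
```

```text
True [0.46783556 0.2347833  0.00857479] [ 0.54101983  0.00468104 -0.08426062]
((0.5154774785041809, 0.22290661931037903), (0.260842889547348, 0.07953626662492752), 89.36506652832031) [[0.47426653 0.09293386]
 [0.55379796 0.09205249]
 [0.5566884  0.35287938]
 [0.477157   0.35376075]] 14.6667
```

View pics/e.png

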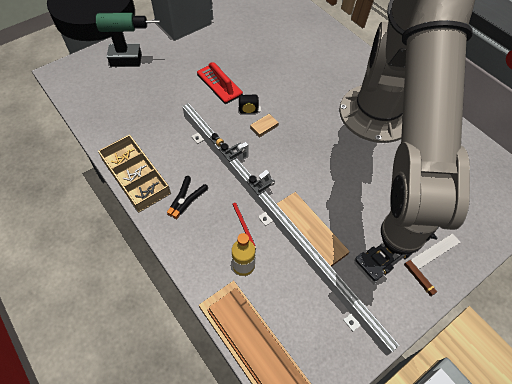

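The board now lies along the fence, with its tail at y≈0.353, near px (335,255). Next I slide it to the stop.

```bash
python3 - <<'E'
from h import *
def pt(y,z): return [face(y)-.044,y,z]
robot.line_to(pt(.392,.15),speed=.2); robot.line_to(pt(.392,.009),speed=.15)
print(robot.line_to(pt(.18,.009),speed=.07,until_force=12),robot.current_ee_pos(),robot.current_force())
print(robot.line_to(pt(.125,.009),speed=.04,until_force=8),robot.current_ee_pos(),robot.current_force())
y=robot.current_ee_pos()[1]
robot.line_to(pt(y+.025,.009),speed=.1); robot.line_to(pt(y+.025,.15),speed=.2)
robot.move_ptp([.44,.04,.16],quat(PSI+np.pi/2)); robot.set_gripper(1.0)
robot.line_to([.44,.03,.009],speed=.15)
print(robot.line_to([.49,.03,.009],speed=.04,until_force=8),robot.current_ee_pos())
robot.line_to([.445,.03,.009],speed=.1); robot.line_to([.445,.03,.15],speed=.2)
robot.move_ptp([.44,.3,.25],quat(PSI+np.pi/2))
f=robot.grab_frame("scene"); g=robot.grab_frame("side")
cv2.imwrite("pics/g.png",np.hstack([cv2.resize(g["color"][130:250,215:325,::-1],(400,450)),cv2.resize(f["color"][100:260,190:350,::-1],(400,450))]))
for f in(f,g):
    P=cloud(f); hsv=cv2.cvtColor(f["color"],cv2.COLOR_RGB2HSV); X,Y,Z=P[...,0],P[...,1],P[...,2]
    m=((abs(Z-.02)<.006)&(hsv[...,1]>60)&(X>.4)&(Y>-.2)&(Y<.5)&(X<.7)&(hsv[...,0]<25)).astype(np.uint8)
    k,l,st,_=cv2.connectedComponentsWithStats(m); i=1+st[1:,4].argmax()
    r=cv2.minAreaRect(P[l==i][:,:2].astype(np.float32)); print(r,cv2.boxPoints(r),robot.current_time_s())
E
```

```text
False [0.52189609 0.18001874 0.00897698] [-1.74940288  2.52619093  0.07433126]
True [0.52142883 0.14848843 0.00901621] [-1.25523108  6.95659468  2.34487689]
True [0.4654972  0.02992569 0.00859224]
((0.5137202739715576, 0.010426752269268036), (0.26262637972831726, 0.07977248728275299), 89.09178924560547) [[ 0.47175765 -0.12023772]
 [ 0.5515201  -0.12150216]
 [ 0.5556829   0.14109123]
 [ 0.47592044  0.14235567]] 28.3833
((0.4989873468875885, 0.010210871696472168), (0.2638177275657654, 0.05172111466526985), 89.45185852050781) [[ 0.471866   -0.12144455]
 [ 0.5235848  -0.12193936]
 [ 0.5261087   0.1418663 ]
 [ 0.4743899   0.1423611 ]] 28.3833
```

View pics/g.png

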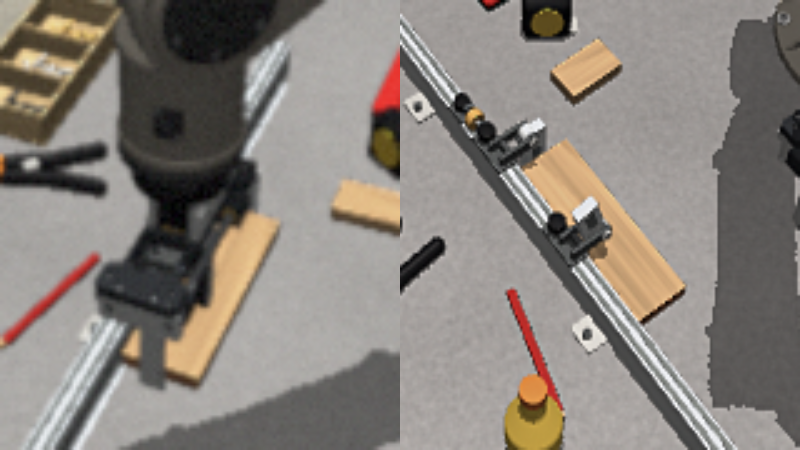

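The right crop shows the board's lead end at the lowered stop, near (545,150). The plain arm is up at (585,210) and the bystanders look unmoved. Both fence pushes and the end push stopped where the geometry predicts. I'll make one gentle confirming push on the tail, then back off and check.

```bash
python3 - <<'E'
from h import *
def pt(y,z): return [face(y)-.046,y,z]
robot.set_gripper(.45)
robot.move_ptp(pt(.185,.15),quat(PSI)); robot.line_to(pt(.185,.009),speed=.15)
print(robot.line_to(pt(.130,.009),speed=.03,until_force=5),robot.current_ee_pos(),robot.current_force())
robot.line_to(pt(.185,.009),speed=.1); robot.line_to(pt(.185,.15),speed=.2)
robot.move_ptp([.5,.40,.3],quat(PSI)); robot.pause(.3)
f=robot.grab_frame("scene"); g=robot.grab_frame("side")
cv2.imwrite("pics/i.png",np.hstack([cv2.resize(g["color"][130:250,215:325,::-1],(400,450)),cv2.resize(f["color"][100:260,190:350,::-1],(400,450))]))
for f in(f,g):
    P=cloud(f); hsv=cv2.cvtColor(f["color"],cv2.COLOR_RGB2HSV); X,Y,Z=P[...,0],P[...,1],P[...,2]
    m=((abs(Z-.02)<.006)&(hsv[...,1]>60)&(X>.4)&(Y>-.2)&(Y<.5)&(X<.7)&(hsv[...,0]<25)).astype(np.uint8)
    k,l,st,_=cv2.connectedComponentsWithStats(m); i=1+st[1:,4].argmax()
    r=cv2.minAreaRect(P[l==i][:,:2].astype(np.float32)); print(r,cv2.boxPoints(r),robot.current_time_s())
    a=(X>.5)&(X<.545)&(Y>-.15)&(Y<-.1)&(Z>.025)&(Z<.09)
    print("arm pts",a.sum(),np.percentile(Y[a],[2,98]) if a.any() else "")
E
```

```text
True [0.51946841 0.14855022 0.00895386] [0.42313461 4.26585471 2.99084312]
((0.5126981139183044, 0.010527431964874268), (0.26412245631217957, 0.07976768910884857), 89.25770568847656) [[ 0.47110677 -0.12100601]
 [ 0.55086774 -0.12203941]
 [ 0.55428946  0.14206088]
 [ 0.4745285   0.14309427]] 35.6
arm pts 123 [-0.14248889 -0.10769002]
((0.5185897946357727, 0.009228117763996124), (0.2650114595890045, 0.09195173531770706), 89.0335693359375) [[ 0.47038555 -0.12248331]
 [ 0.56232417 -0.12403422]
 [ 0.56679404  0.14093953]
 [ 0.47485542  0.14249045]] 35.6
arm pts 100 [-0.14286099 -0.11028126]
```

View pics/i.png

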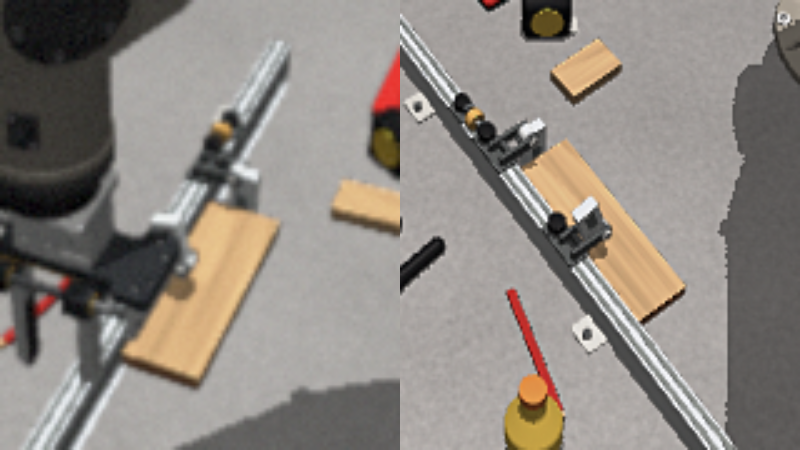

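The views agree: the board butts the stop and lies flush. Its front edge may have shifted about 0.7 mm, which is within noise, so I'll finish with a light press against the fence and sign off.

```bash
python3 - <<'E'
from h import *
robot.set_gripper(1.0)
robot.move_ptp([.44,.03,.16],quat(PSI+np.pi/2)); robot.line_to([.44,.03,.009],speed=.15)
print(robot.line_to([.49,.03,.009],speed=.03,until_force=6),robot.current_ee_pos())
robot.line_to([.44,.03,.009],speed=.1); robot.line_to([.44,.03,.2],speed=.2)
robot.pause(.3); print(robot.current_time_s(),robot.current_force())
robot.sign_off()
E
```

```text
True [0.46548477 0.0298899  0.008551  ]
42.3917 [ 0.64705453 -0.72192605  0.26864946]
the job is handed in; nothing more can be done
```

I flipped the fine-adjustment stop down, which was the one farther from the saw. Then I pushed the board against the fence and along it until it butted against that stop, and signed off at about 42 s. The hand-in reports no verdict.

- **End against the stop:** two separate pushes on the tail stopped by contact at the same place (y 0.1485 and 0.1486). The stop face I measured predicted 0.149.
- **Edge against the fence:** both presses near the final position stopped at the same x (0.4655). That and the first press, made farther along the fence, agree with the measured fence line to within about 1 mm.
- **Stops and tools:** in the last pictures the fine arm was down, the plain arm was up, and the tools in view looked undisturbed. The try square and part of the push block were outside those crops. I did not measure the arm angles, and I took no picture after the final light press.
- **Disagreements:** camera readings of the lead end varied by 1–5 mm (y −0.120 to −0.124, against −0.119 for the stop face). One view also saw only part of the board's width because the fence hid the rest. I trusted the contact positions over these.

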